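# Index a flange on by five clicks and latch it

### The job

The brass flange on the indexing fixture has to move on to its next hole. Push the black ball of the latch over to free the toothed plate, turn the plate clockwise (seen from above) by its red upright handle exactly five clicks on from where it now stands, never going past the fifth, and then push the ball back over so that the latch drops fully home between two teeth. Leave the spanner, bolt and nut beside the fixture where they lie.

Things in the scene. Friction and masses are not known exactly. Their poses are not given: they have to be found in the camera images.
- fixture: Green indexing fixture, fixed to the bench: round foot 172 mm across and 14 mm high, with a latch bracket on its +y side (to y = 144 mm) and a spring click roller in a guide on its -x side (at 162 deg, to 124 mm from the centre, 40 mm high). Origin at the centre of the underside, on the plate's turning axis; z up.
- plate_centre (a point): On the turning axis of the steel index plate, at the height of the plate's top face (38 mm above the bench). The plate is 136 mm across over its 15 round teeth, 16 mm thick; in its middle a brass flange, 60 mm across, with a boss and nut up to 64 mm above the bench.
- handle (a point): Red upright handle on the index plate: round pin of 14 mm diameter, 50 mm from the turning axis, standing from 38 mm to 78 mm above the bench. The point lies on the pin's axis 62 mm above the bench. It can be pushed with shut fingers or pinched from above.
- index_plate (a joint): Turning of the plate, rad, growing clockwise from above. A click is 0.4189 (24 deg); a spring roller pulls the plate to the nearest multiple. It starts at 0 (handle 18 deg anticlockwise of the fixture's +x) and can turn on to 9 clicks. Needs about 5 N at the handle; a little past half a click it jumps on to the next by itself. Cannot turn while the latch is home.
- latch (a joint): Latch angle, rad: 0 = home, nose down between two teeth, ball leaning over the plate; 1.05 = fully back, ball leaning away. It balances at about 0.53 to 0.59 and falls to whichever end it leans to; about 1 N at the ball tips it. It comes fully home only when the plate sits in a click.
- latch_ball (a point): Centre of the black ball (26 mm) on the latch's 8 mm rod, 60 mm from its pivot. Pivot: 100 mm from the turning axis towards the fixture's +y, 45 mm above the bench, along the fixture's x. The ball swings in the fixture's y-z plane: y 71, height 98 mm (home), y 100, height 105 mm, y 131, height 96 mm (back).
- spanner: Loose steel spanner, 23x136x6 mm, on the bench on the -y side of the fixture. Origin at the centre of its underside. Not to be disturbed.
- bolt: Loose steel bolt, 22x52x19 mm, on the bench on the robot's side of the fixture. Origin at the centre of its underside. Not to be disturbed.
- nut: Loose steel nut, 26x23x11 mm, on the bench on the robot's side of the fixture. Origin at the centre of its underside. Not to be disturbed.

How it is judged:
On the way, in this order (a step that is already met when the one before it is completed fails the run):
1. the latch is flipped back (value of joint latch above 0.9 rad), for 0.2 s.
2. the plate rests five clicks on, the latch still back (distance of handle from where it was at the start of the episode between 0.083 and 0.09 m and velocity of joint index_plate between -0.1 and 0.1 rad/s and value of joint latch above 0.8 rad), for 0.3 s.
At the end, for the whole second after the job is handed in: The latch is home (within 0.08 rad) and the plate is at rest five clicks on from its start: the handle stands 86.6 mm from where it began, between 83 and 90 mm (4.7 to 5.3 clicks) (value of joint latch below 0.08 rad and distance of handle from where it was at the start of the episode between 0.083 and 0.09 m and velocity of joint index_plate between -0.1 and 0.1 rad/s); the robot touches nothing.
It fails at once if the plate is turned past the fifth click (handle more than 92.3 mm from its start, 5.6 clicks) (distance of handle from where it was at the start of the episode above 0.0923 m).
It fails at once if spanner, bolt or nut moved by more than 25 mm (distance of any of spanner, bolt, nut from where it was at the start of the episode above 0.025 m).
It also fails if it takes over 72 s, if anything falls off the work surface, if the arm or the gripper's body presses on something with over 40 N, if the wrist force passes 120 N, or if a joint passes its speed limit or range.

### The arm

A 7-joint arm with a two-finger parallel gripper is mounted at the origin on a cart in front of the work surface, level with it; the furniture and walls round the work are solid. World frame = base frame: x ahead of the robot, y to its left, z up, the work surface at z = 0. Lengths are in m, angles in rad, forces in N, time in s.
With the tool pointing down it reaches from about 0.425 to 0.925 m from the base axis. Payload 6.8 kg.
Tool frame: the origin (TCP) lies midway between the tips of the shut fingers; the grasp point (between the pads) lies 19 mm behind it; z points along the fingers, y is the line along which they close (so a half turn about z gives the same grasp; the last joint's range is limited). The gripper opens to 85 mm and grips with 20 to 120 N. Pads are 22 mm wide; open, the fingers measure 114 mm over their backs; the gripper's body (76 mm by 85 mm) begins 54 mm behind the grasp point. The pads swing forward as they close: fully open they stand 13 mm farther back than shut.
Start: joints at [1.052, 0.477, 0.022, 1.555, -0.011, 1.109, -0.083], TCP at [0.27, -0.619, 0.231] pointing down, gripper open.
Joint ranges: [-2.96, 2.96], [-0.34, 2.1], [-1.41, 1.46], [0.24, 2.44], [-1.37, 4.51], [0.17, 1.92], [-2.96, 2.96]. Speed limits (rad/s): [2.39, 2.39, 3.14, 3.14, 3.14, 3.14, 3.14].

### API

Orientations are given as a rotation vector (axis times angle).
In Python, from bench import r gives the robot as it stands. The module is installed in compiled form; this text tells all that it offers.
- The arm moves only by the tool apply_moves, never from a script. Its argument "rows" is a list of rows, each a list of 6 numbers: the shift along the tool's x, y, z scaled (see below), then the turn, a rotation vector about the tool's x, y, z scaled (see below). A call has 1 to 5 rows; each row is the pose to reach, as a shift and turn from the pose commanded when the call began, along the tool's axes at that moment; what a row does not reach only later rows make up. The controller multiplies each number of a shift by 0.25 m and each number of a turn by 90 degrees. A row lasts 1/8 s, in which the tool goes at most 62.5 mm and 10.7 degrees, less where a joint would pass 70% of its speed; a pose out of reach is approached as far as the arm can. A call with a number of a shift or a turn outside -1 to 1 is refused whole. A call with a gripper value outside its range is refused whole. "claw" is the opening, from 0 (shut) to 1 (fully open), set as the call begins (left out, the last holds). The fingers move at their own pace and stop on an object; "newtons" is the grip in N (left out, the last holds). Time passes only in rows, so rows that repeat a pose let the fingers close. It gives the time, the measured TCP pose, the force, the opening and the grip force at its end, in the units of the state.
- r.get_obs(): the state, without advancing time (a new reading comes with each control period).
- r.grab_frame(name): name is "scene" or "top" or "wrist"; returns a dict with "pixels" (384x512x3 uint8, red, green, blue), "intrinsics" (3x3 intrinsics, pixels), "eye" and "attitude" of the camera in the world. Camera axes: x right, y up, looking along -z (the intrinsics and any distortion apply to the point x, -y, -z); pixel columns grow to the right and rows downward; lengths in m; the calibration is good to about 2 mm. A picture is of the moment at which its call begins. There is no depth.
- r.hand_in(): hands the job in; it is judged then, once.
Trained networks look in a picture, given as the dict that the camera call returned (one of the last four; its "shot" number tells which), for a name from the list of things; names that differ only in an ending like _2 or _b are one class to them, and where a whole thing is asked for, a point or a joint stands for the part that bears it (a point fixed in the world has none). Each returns a list of dicts, best first, with "conf" (0 to 1); they miss things now and then, are a little off and sometimes report something else, mostly with a low value. They report only what shows in the picture. A call takes as long as a camera call.
- r.search_frame(picture, thing): "rect" ([left, top, width, height] in pixels, round what is visible of it).
- r.outline_of(picture, thing): "pixels" (384x512 bool, what is visible of it) and "rect" ([left, top, width, height] in pixels, round what is visible of it).
- r.landmark_of(picture, thing): "point" ([column, row] in pixels: a listed point, or the origin of a listed thing).
The state is a dict: "clock": time; "joints": joint angles; "qvel": joint speeds; "tau": joint torques, N m; "tcp_pos": TCP position; "orientation": TCP orientation; "contact_force": force on the tool from outside, world axes, zero at the start; "moment": the same for the moment, N m; "grip_width": finger opening in m; "gripper_force": force on a finger pad.
Only numpy, scipy, OpenCV 4.12 (cv2) and the standard library are available. Lean on these libraries where they do the work, as an engineer would, in place of code of your own. Each camera call takes 0.05 s, during which the arm holds its last target. There are 200 camera calls.

## Working session

There is one attempt and no reset: what is moved stays moved. The work goes in short steps, Python scripts to look and compute and a tool call to move; the robot and the scene stay as the last step left them, time stands still between calls to the robot, and variables do not carry over. Pictures are saved under pics/ and viewed, at most 10 in all, crops included, and the job is handed in when it is done.

Besides the shell and the picture viewer there is one more tool, called after ">>>" by a JSON object that holds its "api" and its "payload", one argument or row to a line. apply_moves: Moves the arm, as the interface text tells. Its arguments: {"type":"object","properties":{"rows":{"type":"array","items":{"type":"array","items":{"type":"number"}}},"claw":{"type":"number"},"newtons":{"type":"number"}},"required":["rows"]}

```bash
mkdir -p pics
cat > h.py <<'E'
from bench import r
import numpy as np, cv2
from scipy.spatial.transform import Rotation as R
def ray(f,px):
    K=np.array(f['intrinsics']);p=np.linalg.solve(K,[px[0],px[1],1.])
    A=np.array(f['attitude']); A=A if A.shape==(3,3) else R.from_rotvec(A).as_matrix()
    return np.array(f['eye']), A@np.array([p[0],-p[1],-p[2]])
def atz(f,px,z):
    e,d=ray(f,px); return e+d*(z-e[2])/d[2]
def save(f,n): cv2.imwrite('pics/'+n,cv2.cvtColor(f['pixels'],cv2.COLOR_RGB2BGR))
def delta(target,rv=None):
    o=r.get_obs(); T=R.from_rotvec(o['orientation'])
    d=T.inv().apply(np.array(target)-o['tcp_pos'])/0.25
    t=(T.inv()*R.from_rotvec(rv)).as_rotvec()/(np.pi/2) if rv is not None else np.zeros(3)
    return np.round(np.r_[d,t],3)
E
python3 - <<'E'
from h import *
o=r.get_obs(); print({k:np.round(v,3) for k,v in o.items()})
H={'fixture':0,'plate_centre':.038,'handle':.062,'latch_ball':.098,'spanner':0,'bolt':0,'nut':0}
for c in ('scene','top'):
    f=r.grab_frame(c); save(f,c+'0.png'); print(c,np.array(f['attitude']).shape,f['eye'],f.keys())
    for n,z in H.items():
        L=r.landmark_of(f,n)
        for l in L[:2]: print(n,round(l['conf'],2),np.round(l['point']),np.round(atz(f,l['point'],z),3))
E
```

```text
{'clock': np.float64(0.0), 'joints': array([ 1.052,  0.478,  0.022,  1.556, -0.012,  1.109, -0.083]), 'qvel': array([ 0.   , -0.   ,  0.001,  0.   , -0.   , -0.001,  0.   ]), 'tau': array([-1.0000e-03, -5.9645e+01,  1.6080e+00, -2.8120e+01,  1.3000e-02,
        9.0000e-03, -0.0000e+00]), 'tcp_pos': array([ 0.269, -0.618,  0.23 ]), 'orientation': array([-3.074e+00, -6.400e-01,  1.000e-03]), 'contact_force': array([0.141, 1.315, 0.113]), 'moment': array([-0.011,  0.006,  0.04 ]), 'gripper_force': np.float64(0.0), 'grip_width': np.float64(0.086)}
scene (3,) [-0.01474057 -0.58119441  0.65860712] dict_keys(['pixels', 'intrinsics', 'eye', 'attitude', 'shot'])
plate_centre 0.73 [281. 261.] [ 0.428 -0.334  0.038]
plate_centre 0.63 [298. 202.] [ 0.579 -0.277  0.038]
handle 0.83 [302. 176.] [ 0.63  -0.253  0.062]
latch_ball 0.69 [271. 169.] [ 0.571 -0.212  0.098]
spanner 0.7 [365. 232.] [ 0.622 -0.417  0.   ]
bolt 0.77 [318. 274.] [ 0.47  -0.392 -0.   ]
bolt 0.48 [296. 200.] [ 0.619 -0.251  0.   ]
nut 0.72 [284. 263.] [ 0.455 -0.328  0.   ]
top (3,) [ 0.41675533 -0.21732822  0.95171396] dict_keys(['pixels', 'intrinsics', 'eye', 'attitude', 'shot'])
fixture 0.95 [284. 181.] [ 0.574 -0.279  0.   ]
plate_centre 0.74 [285. 180.] [ 0.572 -0.278  0.038]
plate_centre 0.28 [276. 157.] [ 0.629 -0.255  0.038]
handle 0.95 [278. 160.] [ 0.616 -0.258  0.062]
latch_ball 0.51 [259. 182.] [ 0.556 -0.212  0.098]
spanner 0.51 [342. 168.] [ 0.611 -0.43   0.   ]
bolt 0.62 [328. 224.] [ 0.464 -0.391  0.   ]
nut 0.5 [303. 227.] [ 0.455 -0.328  0.   ]
```

Run:
```python
import cv2,numpy as np
a=cv2.imread('pics/scene0.png')[100:340,180:440]; b=cv2.imread('pics/top0.png')[90:270,200:400]
a=cv2.resize(a,(430,397),interpolation=cv2.INTER_CUBIC);b=cv2.resize(b,(365,328),interpolation=cv2.INTER_CUBIC)
c=np.zeros((400,800,3),np.uint8);c[:397,:430]=a;c[:328,432:797]=b
cv2.imwrite('pics/c0.png',c)
```

```text
(no output)
```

View pics/c0.png

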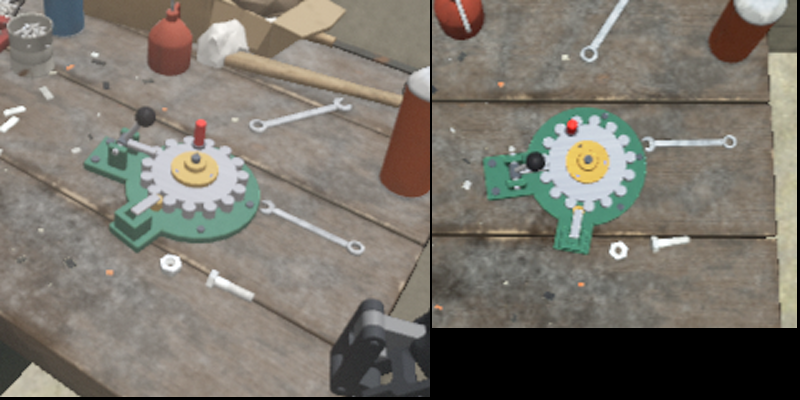

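Run:
```python
from h import *
from scipy.optimize import least_squares
loc={'plate_centre':(0,0,.038),'handle':(.05*np.cos(np.pi/10),.05*np.sin(np.pi/10),.062),'latch_ball':(0,.071,.098)}
obs=[]
for c in ('scene','top'):
    f=r.grab_frame(c)
    for n in loc:
        for l in r.landmark_of(f,n):
            if n=='plate_centre' and abs(atz(f,l['point'],.038)[0]-.573)>.02: continue
            obs.append((f,n,l['point'])); break
def proj(f,P):
    A=R.from_rotvec(f['attitude']).as_matrix(); q=A.T@(P-f['eye']); q=np.array(f['intrinsics'])@[q[0],-q[1],-q[2]]; return q[:2]/q[2]
def W(p,l): 
    c,s=np.cos(p[2]),np.sin(p[2]); return np.array([p[0]+c*l[0]-s*l[1],p[1]+s*l[0]+c*l[1],l[2]])
s=least_squares(lambda p:np.ravel([proj(f,W(p,loc[n]))-q for f,n,q in obs]),[.573,-.278,.2],loss='soft_l1')
print(s.x,np.round(s.fun.reshape(-1,2),1),[(n) for f,n,q in obs])
print(R.from_rotvec(r.get_obs()['orientation']).as_matrix().round(3))
for n,l in loc.items(): print(n,W(s.x,l).round(3))
# look-from pose: TCP over fixture, tool y along fixture y
v=delta([.50,-.28,.30]); print(v)
```

```text
[ 0.57476173 -0.27698658  0.13163607] [[ 0.7  2.1]
 [-0.1 -0.8]
 [-0.9  1.4]
 [-3.3 -0.3]
 [ 0.4  0.5]
 [ 0.2 -5.5]] ['plate_centre', 'handle', 'latch_ball', 'plate_centre', 'handle', 'latch_ball']
[[ 0.917  0.399  0.   ]
 [ 0.399 -0.917  0.   ]
 [ 0.    -0.    -1.   ]]
plate_centre [ 0.575 -0.277  0.038]
handle [ 0.62  -0.255  0.062]
latch_ball [ 0.565 -0.207  0.098]
[ 1.386 -0.875 -0.275  0.     0.     0.   ]
```

>>> {"api": "apply_moves", "payload": {
  "rows": [
    [0.2, -0.1, -0.1, 0, 0, 0.09],
    [0.4, -0.2, -0.18, 0, 0, 0.178],
    [0.6, -0.32, -0.3, 0, 0, 0.178],
    [0.8, -0.44, -0.36, 0, 0, 0.178],
    [0.9, -0.5, -0.36, 0, 0, 0.178]
  ],
  "claw": 0
}}

```text
clock: 1.82
tcp_pos: [0.4292, -0.4113, 0.3234]
orientation: [3.133, 0.213, 0.006]
contact_force: [0.2, -0.8, -0.6]
grip_width: -0.0
gripper_force: 0.0
```

Run:
```python
from h import *
o=r.get_obs(); print(o['tcp_pos'],o['joints'].round(2),R.from_rotvec(o['orientation']).as_matrix().round(3)[:,0],delta([.52,-.28,.32],R.from_matrix(np.array([[np.cos(.131),np.sin(.131),0],[np.sin(.131),-np.cos(.131),0],[0,0,-1]])).as_rotvec()))
```

```text
[ 0.42920681 -0.41128831  0.32335829] [ 0.67  0.27 -0.01  1.64  0.    1.22 -0.78] [0.991 0.136 0.003] [ 0.431 -0.471  0.014  0.001 -0.002  0.003]
```

>>> {"api": "apply_moves", "payload": {
  "rows": [
    [0.2, -0.24, 0.0, 0, 0, 0],
    [0.43, -0.47, 0, 0, 0, 0.0],
    [0.43, -0.47, 0, 0, 0, 0.0]
  ]
}}

```text
clock: 2.2
tcp_pos: [0.5192, -0.28, 0.3216]
orientation: [-3.133, -0.213, -0.002]
contact_force: [-1.2, -0.8, 0.7]
grip_width: -0.0003
gripper_force: 0.0
```

Run:
```python
from h import *
f=r.grab_frame('wrist'); save(f,'w1.png'); print(f['eye'],r.get_obs()['tcp_pos'])
for n,z in {'plate_centre':.038,'handle':.062,'latch_ball':.098,'fixture':0}.items():
    for l in r.landmark_of(f,n)[:2]: print(n,round(l['conf'],2),np.round(l['point']),np.round(atz(f,l['point'],z),4))
```

```text
[ 0.59705756 -0.26931471  0.46564967] [ 0.52180886 -0.27599145  0.32143802]
plate_centre 0.64 [254. 118.] [ 0.5717 -0.2744  0.038 ]
handle 0.71 [241.  80.] [ 0.6177 -0.2512  0.062 ]
handle 0.59 [278. 193.] [ 0.4735 -0.3227  0.062 ]
latch_ball 0.96 [198. 125.] [ 0.5585 -0.2065  0.098 ]
fixture 0.71 [254. 118.] [ 0.5696 -0.2756  0.    ]
```

View pics/w1.png

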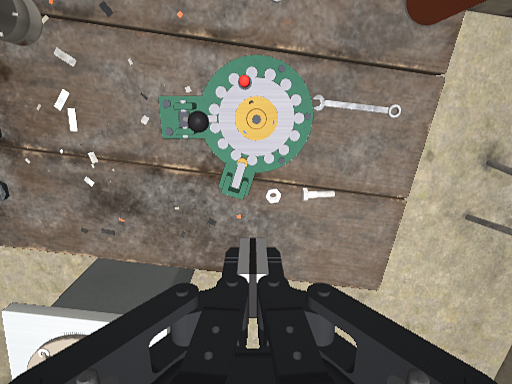

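>>> {"api": "apply_moves", "payload": {
  "rows": [
    [0.1, -0.05, 0.2, 0, 0, 0],
    [0.19, -0.09, 0.4, 0, 0, 0.0],
    [0.19, -0.09, 0.6, 0, 0, 0.0],
    [0.19, -0.09, 0.8, 0, 0, 0.0],
    [0.19, -0.09, 0.92, 0, 0, 0.0]
  ]
}}

```text
clock: 3.08
tcp_pos: [0.5589, -0.2572, 0.0887]
orientation: [-3.135, -0.201, 0.005]
contact_force: [0.5, -0.6, -0.0]
grip_width: 0.0002
gripper_force: 0.0
```

>>> {"api": "apply_moves", "payload": {
  "rows": [
    [0, 0, 0, 0, 0, 0],
    [0, -0.01, 0, 0, 0, 0.0]
  ]
}}

```text
clock: 3.32
tcp_pos: [0.5614, -0.2545, 0.0928]
orientation: [3.134, 0.203, 0.003]
contact_force: [0.2, 0.4, -0.0]
grip_width: -0.0001
gripper_force: 0.0
```

Run:
```python
from h import *
f=r.grab_frame('wrist'); o=r.get_obs();print(o['tcp_pos'],o['contact_force'])
for n,z in {'plate_centre':.038,'handle':.062,'latch_ball':.098}.items():
    for l in r.landmark_of(f,n)[:2]: print(n,round(l['conf'],2),np.round(l['point']),np.round(atz(f,l['point'],z),4))
print(delta([.567,-.247,.09]))
```

```text
[ 0.56188585 -0.25363488  0.09317596] [-0.2247236   0.15719743  0.89916143]
plate_centre 0.73 [382. 309.] [ 0.4907 -0.3707  0.038 ]
plate_centre 0.65 [286. 204.] [ 0.5713 -0.2772  0.038 ]
handle 0.74 [265. 140.] [ 0.6171 -0.2546  0.062 ]
handle 0.18 [281. 189.] [ 0.5887 -0.2687  0.062 ]
latch_ball 0.92 [161. 243.] [ 0.5614 -0.2054  0.098 ]
[ 0.024 -0.022  0.012  0.     0.     0.   ]
```

>>> {"api": "apply_moves", "payload": {
  "rows": [
    [0.025, -0.05, 0.01, 0, 0, 0],
    [0.025, -0.1, 0.01, 0, 0, 0.0],
    [0.025, -0.15, 0.01, 0, 0, 0.0],
    [0.025, -0.2, 0.01, 0, 0, 0.0],
    [0.025, -0.24, 0.01, 0, 0, 0.0]
  ]
}}

```text
clock: 4.15
tcp_pos: [0.5589, -0.1906, 0.0885]
orientation: [-3.134, -0.208, 0.001]
contact_force: [1.4, -0.7, -0.5]
grip_width: 0.0002
gripper_force: 0.1
```

>>> {"api": "apply_moves", "payload": {
  "rows": [
    [0.0, -0.04, 0.0, 0, 0, 0],
    [0.0, -0.06, 0.0, 0, 0, 0],
    [0.0, -0.06, 0.0, 0, 0, 0]
  ]
}}

```text
clock: 4.53
tcp_pos: [0.5573, -0.1772, 0.0887]
orientation: [-3.135, -0.207, 0.0]
contact_force: [0.1, -0.3, -0.3]
grip_width: 0.0002
gripper_force: 0.0
```

Run:
```python
from h import *
o=r.get_obs();print(o['tcp_pos'],o['contact_force'])
for c in ('wrist','top','scene'):
  f=r.grab_frame(c); save(f,c+'2.png')
  for l in r.landmark_of(f,'latch_ball')[:2]: print(c,round(l['conf'],2),np.round(l['point']),np.round(atz(f,l['point'],.096),4))
```

```text
[ 0.55728311 -0.17723945  0.08873579] [ 0.06295658 -0.2506862  -0.25096492]
wrist 0.74 [197. 258.] [ 0.5521 -0.1479  0.096 ]
scene 0.61 [245. 162.] [ 0.5591 -0.1533  0.096 ]
```

>>> {"api": "apply_moves", "payload": {
  "rows": [
    [0, 0.02, -0.2, 0, 0, 0],
    [0.05, 0.1, -0.32, 0, 0, -0.1],
    [0.12, 0.2, -0.32, 0, 0, -0.2],
    [0.19, 0.3, -0.32, 0, 0, -0.3],
    [0.194, 0.34, -0.32, 0, 0, -0.32]
  ],
  "claw": 0.5
}}

```text
clock: 5.45
tcp_pos: [0.6174, -0.2576, 0.1687]
orientation: [2.984, 0.98, 0.001]
contact_force: [-0.3, 0.5, -0.4]
grip_width: 0.0427
gripper_force: 0.0
```

>>> {"api": "apply_moves", "payload": {
  "rows": [
    [0, 0, 0, 0, 0, 0],
    [0, 0, 0, 0, 0, 0.0],
    [0, 0, 0, 0, 0, 0.0]
  ]
}}

```text
clock: 5.82
tcp_pos: [0.6164, -0.2547, 0.1689]
orientation: [-2.985, -0.98, 0.0]
contact_force: [-0.3, -0.4, 0.1]
grip_width: 0.0429
gripper_force: 0.0
```

Run:
```python
from h import *
o=r.get_obs();print(o['tcp_pos'],o['grip_width'],o['joints'].round(2),np.degrees(np.arctan2(*R.from_rotvec(o['orientation']).as_matrix()[[1,0],0])))
f=r.grab_frame('wrist'); save(f,'w3.png')
for n,z in {'plate_centre':.038,'handle':.062}.items():
    for l in r.landmark_of(f,n)[:2]: print(n,round(l['conf'],2),np.round(l['point']),np.round(atz(f,l['point'],z),4))
f=r.grab_frame('top')
for l in r.landmark_of(f,'latch_ball')[:2]: print(round(l['conf'],2),np.round(l['point']),np.round(atz(f,l['point'],.096),4))
print(delta([.6165,-.2548,.05]))
```

```text
[ 0.61643959 -0.25472184  0.16889563] 0.04292353775769 [ 0.45  0.53 -0.21  1.62  0.12  1.   -0.74] 36.35211397712812
plate_centre 0.9 [245. 232.] [ 0.5703 -0.2782  0.038 ]
handle 0.77 [255. 192.] [ 0.6165 -0.2562  0.062 ]
[ 0.001 -0.002  0.476  0.     0.     0.   ]
```

View pics/w3.png

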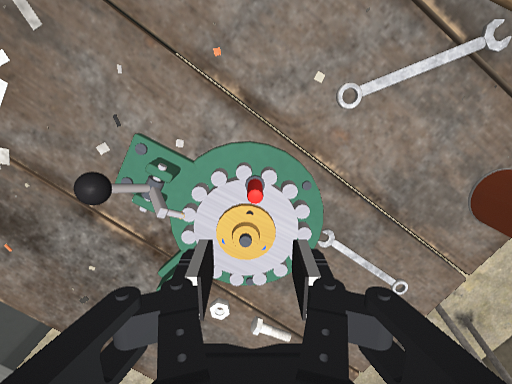

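>>> {"api": "apply_moves", "payload": {
  "rows": [
    [0, 0, 0.2, 0, 0, 0],
    [0, 0, 0.4, 0, 0, 0.0],
    [0, 0, 0.468, 0, 0, 0.0],
    [0, 0, 0.468, 0, 0, 0.0]
  ]
}}

```text
clock: 6.58
tcp_pos: [0.6163, -0.2554, 0.0513]
orientation: [-2.984, -0.979, 0.002]
contact_force: [0.4, 0.3, 0.3]
grip_width: 0.0425
gripper_force: 0.0
```

>>> {"api": "apply_moves", "payload": {
  "rows": [
    [0, 0, 0, 0, 0, 0],
    [0, 0, 0, 0, 0, 0.0],
    [0, 0, 0, 0, 0, 0.0],
    [0, 0, 0, 0, 0, 0.0]
  ],
  "claw": 0,
  "newtons": 30
}}

```text
clock: 7.08
tcp_pos: [0.6181, -0.2561, 0.0541]
orientation: [2.983, 0.978, 0.005]
contact_force: [-0.1, 0.1, 6.7]
grip_width: 0.0127
gripper_force: 29.5
```

```bash
cat >> h.py <<'E'
def arc(ang,C,n=5,lead=10,z=.052,turn=None,rad=.05):
    # rows to go to handle plate angle 'ang' deg (world azimuth list)
    for a in ang:
        t=np.radians(a); y=np.radians(a+lead)
        rv=R.from_matrix([[np.cos(y),np.sin(y),0],[np.sin(y),-np.cos(y),0],[0,0,-1]]).as_rotvec()
        print(a,delta([C[0]+rad*np.cos(t),C[1]+rad*np.sin(t),z],rv).tolist())
E
python3 - <<'E'
from h import *
o=r.get_obs();print(o['tcp_pos'],o['grip_width'],o['gripper_force'],o['contact_force'])
arc([22.2,18.2,12.2,6.2,2.2],(.571,-.2775))
E
```

```text
[ 0.6181183  -0.25607479  0.05414025] 0.012729579607303091 29.455405175685883 [-0.0999838   0.06747841  6.69176108]
22.2 [-0.009, 0.006, 0.009, 0.002, -0.001, 0.046]
18.2 [-0.013, 0.02, 0.009, 0.002, -0.002, 0.09]
12.2 [-0.02, 0.039, 0.009, 0.002, -0.002, 0.157]
6.2 [-0.03, 0.058, 0.009, 0.002, -0.002, 0.223]
2.2 [-0.037, 0.07, 0.009, 0.002, -0.002, 0.268]
```

>>> {"api": "apply_moves", "payload": {
  "rows": [
    [-0.007, 0.027, 0, 0, 0, 0.089],
    [-0.017, 0.053, 0, 0, 0, 0.178],
    [-0.031, 0.077, 0, 0, 0, 0.267],
    [-0.031, 0.077, 0, 0, 0, 0.267],
    [-0.031, 0.077, 0, 0, 0, 0.267]
  ]
}}

```text
clock: 7.7
tcp_pos: [0.6229, -0.2758, 0.0541]
orientation: [3.123, 0.336, 0.004]
contact_force: [-1.9, 0.8, 8.1]
grip_width: 0.0126
gripper_force: 29.8
```

Run:
```python
from h import *
o=r.get_obs();print(o['tcp_pos'],o['grip_width'],o['gripper_force'],o['contact_force'],o['joints'].round(2))
f=r.grab_frame('top')
for l in r.landmark_of(f,'handle')[:2]: print(round(l['conf'],2),np.round(l['point']),np.round(atz(f,l['point'],.062),4))
arc([2.2],(.571,-.2775))
```

```text
[ 0.62293471 -0.2758323   0.05414261] 0.012583744918673027 29.787769317626953 [-1.89427454  0.79058706  8.05872474] [ 0.38  0.68 -0.08  1.66  0.07  0.8  -1.09]
2.2 [-0.008, -0.003, 0.009, 0.001, -0.002, 0.001]
```

>>> {"api": "apply_moves", "payload": {
  "rows": [
    [-0.007, 0.027, 0, 0, 0, 0.089],
    [-0.017, 0.053, 0, 0, 0, 0.178],
    [-0.031, 0.077, 0, 0, 0, 0.267],
    [-0.031, 0.077, 0, 0, 0, 0.267],
    [-0.031, 0.077, 0, 0, 0, 0.267]
  ]
}}

```text
clock: 8.43
tcp_pos: [0.6193, -0.2958, 0.0541]
orientation: [-3.125, 0.321, -0.004]
contact_force: [-2.8, 1.6, 8.4]
grip_width: 0.0128
gripper_force: 29.9
```

>>> {"api": "apply_moves", "payload": {
  "rows": [
    [-0.007, 0.027, 0, 0, 0, 0.089],
    [-0.017, 0.053, 0, 0, 0, 0.178],
    [-0.031, 0.077, 0, 0, 0, 0.267],
    [-0.031, 0.077, 0, 0, 0, 0.267],
    [-0.031, 0.077, 0, 0, 0, 0.267]
  ]
}}

```text
clock: 9.05
tcp_pos: [0.6079, -0.3126, 0.0541]
orientation: [-2.989, 0.963, -0.003]
contact_force: [-2.8, 4.0, 9.0]
grip_width: 0.0128
gripper_force: 30.0
```

Run:
```python
from h import *
o=r.get_obs();print(o['tcp_pos'],o['grip_width'],o['gripper_force'],o['contact_force'],o['joints'].round(2))
f=r.grab_frame('wrist')
for n,z in {'plate_centre':.038,'handle':.062}.items():
    for l in r.landmark_of(f,n)[:2]: print(n,round(l['conf'],2),np.round(l['point']),np.round(atz(f,l['point'],z),4))
arc([26.2-72],(.571,-.2775))
```

```text
[ 0.60792818 -0.31257066  0.05410346] 0.012790338940795787 29.99960035085678 [-2.79989017  3.97324705  8.98356766] [ 0.3   0.68  0.13  1.67 -0.12  0.8  -1.72]
plate_centre 0.91 [236. 306.] [ 0.5726 -0.2749  0.038 ]
handle 0.81 [253. 261.] [ 0.6053 -0.3119  0.062 ]
-45.8 [-0.005, 0.007, 0.008, -0.001, -0.001, 0.001]
```

>>> {"api": "apply_moves", "payload": {
  "rows": [
    [-0.007, 0.027, 0, 0, 0, 0.089],
    [-0.017, 0.053, 0, 0, 0, 0.178],
    [-0.031, 0.077, 0, 0, 0, 0.267],
    [-0.031, 0.077, 0, 0, 0, 0.267],
    [-0.031, 0.077, 0, 0, 0, 0.267]
  ]
}}

```text
clock: 9.82
tcp_pos: [0.5907, -0.3233, 0.0541]
orientation: [-2.722, 1.563, -0.003]
contact_force: [-2.4, 5.0, 10.1]
grip_width: 0.0128
gripper_force: 30.1
```

>>> {"api": "apply_moves", "payload": {
  "rows": [
    [-0.007, 0.027, 0, 0, 0, 0.089],
    [-0.017, 0.053, 0, 0, 0, 0.178],
    [-0.031, 0.077, 0, 0, 0, 0.267],
    [-0.031, 0.077, 0, 0, 0, 0.267],
    [-0.031, 0.077, 0, 0, 0, 0.267]
  ]
}}

```text
clock: 10.45
tcp_pos: [0.5706, -0.326, 0.0541]
orientation: [-2.337, 2.095, -0.002]
contact_force: [-1.1, 5.0, 9.8]
grip_width: 0.0129
gripper_force: 30.1
```

Run:
```python
from h import *
o=r.get_obs();print(o['tcp_pos'],o['grip_width'],o['gripper_force'],o['contact_force'],o['joints'].round(2))
print(np.linalg.norm(o['tcp_pos'][:2]-[.6181,-.2561]))
f=r.grab_frame('wrist');save(f,'w4.png')
for n,z in {'plate_centre':.038,'handle':.062}.items():
    for l in r.landmark_of(f,n)[:2]: print(n,round(l['conf'],2),np.round(l['point']),np.round(atz(f,l['point'],z),4))
```

```text
[ 0.57060524 -0.32600827  0.05408947] 0.0128604520444236 30.12618899345398 [-1.07876769  5.04443073  9.81447101] [ 0.18  0.67  0.34  1.75 -0.31  0.77 -2.35]
0.0845157857804412
plate_centre 0.95 [237. 310.] [ 0.5737 -0.2724  0.038 ]
handle 0.71 [255. 259.] [ 0.5681 -0.3255  0.062 ]
handle 0.33 [242. 276.] [ 0.5736 -0.3147  0.062 ]
```

>>> {"api": "apply_moves", "payload": {
  "rows": [
    [0, 0, 0, 0, 0, 0],
    [0, 0, 0, 0, 0, 0],
    [0, 0, 0, 0, 0, 0],
    [0, 0, 0, 0, 0, 0],
    [0, 0, 0, 0, 0, 0]
  ],
  "claw": 0.4
}}

```text
clock: 11.22
tcp_pos: [0.5686, -0.3276, 0.0517]
orientation: [2.338, -2.099, -0.0]
contact_force: [-0.6, 0.3, -0.0]
grip_width: 0.0344
gripper_force: 0.0
```

>>> {"api": "apply_moves", "payload": {
  "rows": [
    [0, 0, -0.1, 0, 0, 0],
    [0, 0, -0.25, 0, 0, 0],
    [0, 0, -0.45, 0, 0, 0],
    [0, 0, -0.65, 0, 0, 0],
    [0, 0, -0.65, 0, 0, 0]
  ]
}}

```text
clock: 11.85
tcp_pos: [0.5708, -0.3293, 0.2191]
orientation: [-2.335, 2.098, -0.013]
contact_force: [0.3, -0.4, -0.6]
grip_width: 0.0343
gripper_force: 0.0
```

Run:
```python
from h import *
o=r.get_obs();print(o['tcp_pos'],o['contact_force'],o['joints'].round(2))
f=r.grab_frame('wrist');save(f,'w5.png')
for n,z in {'plate_centre':.038,'handle':.062,'latch_ball':.096}.items():
    for l in r.landmark_of(f,n)[:2]: print(n,round(l['conf'],2),np.round(l['point']),np.round(atz(f,l['point'],z),4))
```

```text
[ 0.57079969 -0.3292673   0.21912091] [ 0.33200852 -0.35065801 -0.57405299] [ 0.13  0.48  0.43  1.64 -0.22  1.06 -2.42]
plate_centre 0.79 [247. 216.] [ 0.5721 -0.2759  0.038 ]
handle 0.78 [253. 183.] [ 0.569  -0.3244  0.062 ]
```

View pics/w5.png

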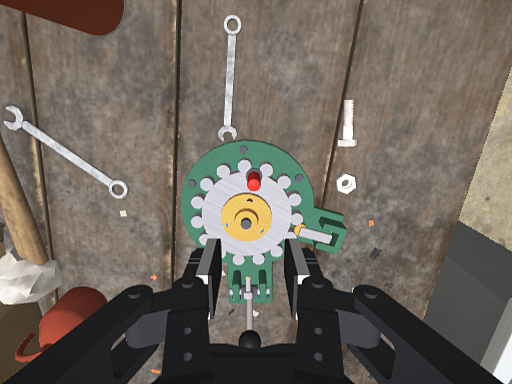

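>>> {"api": "apply_moves", "payload": {
  "rows": [
    [-0.12, 0, 0, 0, 0, -0.1],
    [-0.28, 0, 0, 0, 0, -0.2],
    [-0.45, 0, 0, 0, 0, -0.3],
    [-0.62, 0, 0, 0, 0, -0.4],
    [-0.75, 0, 0, 0, 0, -0.51]
  ],
  "claw": 0
}}

```text
clock: 12.68
tcp_pos: [0.5474, -0.1387, 0.2127]
orientation: [2.974, -1.01, -0.005]
contact_force: [-0.2, 0.6, 0.2]
grip_width: -0.0002
gripper_force: 0.0
```

Run:
```python
from h import *
y=np.radians(8.2)
rv=R.from_matrix([[np.cos(y),np.sin(y),0],[np.sin(y),-np.cos(y),0],[0,0,-1]]).as_rotvec()
print(r.get_obs()['tcp_pos'],delta([.5463,-.1038,.20],rv))
```

```text
[ 0.54738514 -0.13873806  0.21267829] [-0.088 -0.108  0.051 -0.     0.002 -0.508]
```

>>> {"api": "apply_moves", "payload": {
  "rows": [
    [-0.02, -0.03, 0, 0, 0, -0.1],
    [-0.04, -0.05, 0, 0, 0, -0.2],
    [-0.06, -0.08, 0, 0, 0, -0.3],
    [-0.088, -0.108, 0.02, 0, 0, -0.4],
    [-0.088, -0.108, 0.05, 0, 0, -0.508]
  ]
}}

```text
clock: 13.3
tcp_pos: [0.547, -0.105, 0.2002]
orientation: [-3.133, -0.224, 0.004]
contact_force: [-0.0, -0.8, -0.3]
grip_width: 0.0002
gripper_force: 0.0
```

>>> {"api": "apply_moves", "payload": {
  "rows": [
    [0, 0, 0, 0, 0, 0],
    [0, 0, 0, 0, 0, 0]
  ]
}}

```text
clock: 13.55
tcp_pos: [0.5474, -0.1065, 0.2012]
orientation: [-3.135, -0.208, 0.002]
contact_force: [-1.4, -0.3, -0.0]
grip_width: 0.0
gripper_force: 0.0
```

Run:
```python
from h import *
f=r.grab_frame('wrist')
for n,z in {'plate_centre':.038,'handle':.062,'latch_ball':.096}.items():
    for l in r.landmark_of(f,n)[:2]: print(n,round(l['conf'],2),np.round(l['point']),np.round(atz(f,l['point'],z),4))
y=np.radians(8.2)
rv=R.from_matrix([[np.cos(y),np.sin(y),0],[np.sin(y),-np.cos(y),0],[0,0,-1]]).as_rotvec()
print(r.get_obs()['tcp_pos'],delta([.5463,-.1038,.088],rv))
```

```text
plate_centre 0.93 [412. 174.] [ 0.5714 -0.2759  0.038 ]
handle 0.69 [472. 188.] [ 0.5689 -0.3273  0.062 ]
handle 0.6 [299. 191.] [ 0.5432 -0.154   0.062 ]
latch_ball 0.7 [298. 191.] [ 0.5529 -0.1458  0.096 ]
[ 0.54786694 -0.10629916  0.20193134] [-0.005 -0.011  0.456  0.    -0.    -0.005]
```

>>> {"api": "apply_moves", "payload": {
  "rows": [
    [-0.005, -0.012, 0.15, 0, 0, 0],
    [-0.005, -0.012, 0.3, 0, 0, 0],
    [-0.005, -0.012, 0.4, 0, 0, 0],
    [-0.005, -0.012, 0.45, 0, 0, 0],
    [-0.005, -0.012, 0.45, 0, 0, 0]
  ]
}}

```text
clock: 14.38
tcp_pos: [0.5459, -0.1034, 0.089]
orientation: [-3.134, -0.213, 0.001]
contact_force: [0.1, -0.1, -0.0]
grip_width: -0.0003
gripper_force: 0.0
```

>>> {"api": "apply_moves", "payload": {
  "rows": [
    [0, 0.05, 0, 0, 0, 0],
    [0, 0.1, 0, 0, 0, 0],
    [0, 0.14, 0, 0, 0, 0],
    [0, 0.18, 0, 0, 0, 0],
    [0, 0.22, 0, 0, 0, 0]
  ]
}}

```text
clock: 15.0
tcp_pos: [0.5559, -0.1553, 0.0929]
orientation: [-3.132, -0.22, -0.009]
contact_force: [-0.5, 0.3, 0.0]
grip_width: 0.0001
gripper_force: 0.3
```

>>> {"api": "apply_moves", "payload": {
  "rows": [
    [0, 0.03, 0, 0, 0, 0],
    [0, 0.04, 0, 0, 0, 0],
    [0, 0.04, 0, 0, 0, 0]
  ]
}}

```text
clock: 15.38
tcp_pos: [0.5546, -0.1687, 0.0889]
orientation: [3.134, 0.211, -0.001]
contact_force: [1.5, 0.6, -0.1]
grip_width: 0.0
gripper_force: 0.0
```

Run:
```python
from h import *
f=r.grab_frame('wrist');save(f,'w6.png')
for n,z in {'plate_centre':.038,'handle':.062,'latch_ball':.098}.items():
    for l in r.landmark_of(f,n)[:2]: print(n,round(l['conf'],2),np.round(l['point']),np.round(atz(f,l['point'],z),4))
o=r.get_obs();print(o['tcp_pos'],o['contact_force'])
```

```text
plate_centre 0.63 [410. 208.] [ 0.5744 -0.2788  0.038 ]
handle 0.61 [497. 241.] [ 0.5665 -0.3269  0.062 ]
latch_ball 0.7 [326. 256.] [ 0.5607 -0.206   0.098 ]
[ 0.55479985 -0.16760437  0.08904346] [ 0.59526354  0.29120025 -0.12338598]
```

>>> {"api": "apply_moves", "payload": {
  "rows": [
    [0, -0.06, 0, 0, 0, 0],
    [0, -0.1, -0.1, 0, 0, 0],
    [0, -0.1, -0.3, 0, 0, 0],
    [0, -0.1, -0.5, 0, 0, 0],
    [0, -0.1, -0.5, 0, 0, 0]
  ]
}}

```text
clock: 16.2
tcp_pos: [0.5541, -0.1422, 0.2186]
orientation: [3.133, 0.215, 0.013]
contact_force: [-0.4, -0.4, -0.1]
grip_width: 0.0002
gripper_force: 0.0
```

Run:
```python
from h import *
for c in ('wrist','top'):
  f=r.grab_frame(c);save(f,c+'7.png')
  for n,z in {'plate_centre':.038,'handle':.062,'latch_ball':.098}.items():
    for l in r.landmark_of(f,n)[:1]: print(n,round(l['conf'],2),np.round(l['point']),np.round(atz(f,l['point'],z),4))
```

```text
plate_centre 0.56 [370. 172.] [ 0.573  -0.2744  0.038 ]
handle 0.82 [426. 191.] [ 0.5654 -0.3292  0.062 ]
latch_ball 0.63 [322. 190.] [ 0.5601 -0.2072  0.098 ]
plate_centre 0.67 [284. 182.] [ 0.5665 -0.2757  0.038 ]
handle 0.93 [307. 178.] [ 0.5729 -0.3299  0.062 ]
latch_ball 0.72 [306. 178.] [ 0.5644 -0.3237  0.098 ]
```

View pics/wrist7.png

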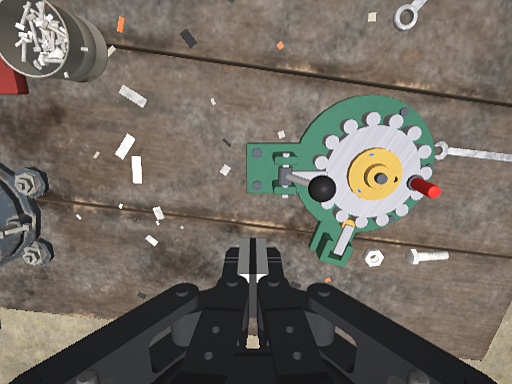

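The picture shows the ball over the plate at (322,188), matching its first home position, the handle at (427,188) five clicks on, and the spanner, bolt and nut undisturbed. I'll hand the job in.

```bash
python3 -c "
from bench import r
print(r.hand_in())"
```

```text
the job is handed in; nothing more can be done
None
```

I flipped the latch back, turned the plate five clicks clockwise, pushed the latch home and handed the job in at about 16 s. The last camera check showed all three steps met and the spanner, bolt and nut untouched, but the hand-in returned no verdict.

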